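Set up the polishing jig and its speed dial

ROBOT

A 6-joint arm with a two-finger parallel gripper is mounted at the origin on the work surface. World frame = base frame: x ahead of the robot, y to its left, z up, the work surface at z = 0. Lengths are in m, angles in rad, forces in N, time in s.
With the tool pointing down it reaches from about 0.35 to 0.85 m from the base axis. Payload 8.1 kg.
Tool frame: the origin (TCP) lies on the centre line of the jaws, within the pads' length; the fingertips stand robot.tips_ahead ahead of it and the grasp point (between the pads) lies 6 mm ahead of it (robot.tips_ahead is the distance from the TCP to the fingertips, in m); z points along the fingers, y is the line along which they close (so a half turn about z gives the same grasp; the last joint's range is limited). The gripper opens to 93 mm and grips with 3 to 60 N. Pads are 15 mm wide; open, the fingers measure 128 mm over their backs; the gripper's body (75 mm by 188 mm) begins 65 mm behind the grasp point.
Start: joints at [-1.193, 0.13, 1.488, -0, 1.523, -0.085], TCP at [0.268, -0.537, 0.244] pointing down, gripper open.
Joint ranges: [-2.96, 2.96], [-0.89, 2.26], [0.02, 2.5], [-1.34, 4.48], [0, 2.73], [-2.66, 2.66]. Speed limits (rad/s): [2.39, 2.39, 2.79, 3.14, 3.14, 3.14].

INTERFACE

Orientations are given as a rotation vector (axis times angle).
In Python, from plant import robot gives the robot as it stands.
- The arm moves only by the tool apply_moves, never from a script. Its arguments are lists of equal length, an entry for each row: "delta_pos": the shift along the tool's x, y, z in cm, a list of three; "twist": the turn about the tool's z in rad. A call has 1 to 8 rows; each row shifts and turns the commanded pose from where the row before left it, along the tool's axes as they then stand; what a row does not reach is not made up. A row lasts 1/8 s, in which the tool goes at most 62.5 mm and 10.7 degrees, less where a joint would pass 70% of its speed; a pose out of reach is approached as far as the arm can. A call with a gripper value outside its range is refused whole. "gripper" is the finger opening in cm, from 0 to 9.3, set as the call begins (left out, the last holds). The fingers move at their own pace and stop on an object; "squeeze" is the grip in N (left out, the last holds). Time passes only in rows, so rows that do not move let the fingers close. It gives the time, the measured TCP pose, the force, the opening and the grip force at its end, in the units of the state.
- robot.read_state(): the state, without advancing time (a new reading comes with each control period).
- robot.read_camera(name): name is "scene" or "top"; returns a dict with "frame" (420x560x3 uint8, red, green, blue), "vertical_fov" (degrees; the focal length in pixels is half the picture's height over the tangent of half this angle, whatever the lens; pixels are square), "cx", "cy" (the principal point, pixels), "R" (3x3) and "t" (3): a world point X has camera coordinates R X + t. Camera axes: x right, y down, z forward; pixel columns grow to the right and rows downward; lengths in m; the calibration is good to about 2 mm. A picture is of the moment at which its call begins. There is no depth.
- robot.close_job(): hands the job in; it is judged then, once.
The state is a dict: "t": time; "q": joint angles; "dq": joint speeds; "joint_torque": joint torques, N m; "tool_pos": TCP position; "orientation": TCP orientation; "force": force on the tool from outside, world axes, zero at the start; "wrist_torque": the same for the moment, N m; "opening": finger opening in m; "gripper_force": force on a finger pad.
Only numpy, scipy, OpenCV 4.12 (cv2) and the standard library are available. Lean on these libraries where they do the work, as an engineer would, in place of code of your own. Each camera call takes 0.05 s, during which the arm holds its last target. There are 200 camera calls.

TASK

Get the next brass pull ready for polishing: put the rectangular brass pull, handle bar up, into the recess of the wooden holding block and press it down until its plate is flush with the block's top. Then turn the dial of the blue speed controller until its white pointer stands at the red set mark, let go, and leave the tin, round knob, brush, hammer and abrasive roll around them where they are.

Things in the scene. Friction and masses are not known exactly. Their poses are not given: they have to be found in the camera images.
- pull: loose brass pull, 0.3 kg: a plate 45 (x) x 70 (y) mm, 8 mm thick, under a brass handle bar 12 mm wide (x), 56 mm long (y), the bar's top 34 mm and underside 20 mm above the plate's underside (two feet at y = -21 and +21 mm carry it): grip it across x. Origin: centre of the plate's underside; z up. Fits the recess either way round.
- block: the fixed wooden holding block, 100 (x) x 130 (y) x 45 mm high, light wood with two dark strips along its ends. Origin: centre of its underside; z up.
- recess (a point): centre of the recess's mouth, level with the block's top (45 mm up), axes as the block's. Recess 48 (x) x 73 (y) mm, 1.5 mm free around the plate, chamfer 2 mm; the pull's y goes along its y. A green bed in it starts 3 mm below the mouth, so a pull laid in stands 5 mm proud; pushing down (about 8 N, weight included) sinks the bed 5 mm to its stop: plate flush. It stays down.
- controller: the fixed speed controller, a blue box 150 (x) x 130 (y) x 60 mm high with an aluminium face upward. The dial turns about the vertical axis through the box's centre. A black tick scale of 270 degrees surrounds it. Origin: centre of the box's underside; z up.
- dial (a joint): angle of the dial in rad, 0 to 4.71, growing as it is turned clockwise seen from above; it stays where it is left (friction about 0.05 N m). At 0 the pointer points at 135 degrees counterclockwise (seen from above) from the controller's x axis.
- dial_grip (a point): point on the dial's axis at the height to grip, 85 mm above the bench. The dial is a black disc of 72 mm diameter, its top 71 mm above the bench, with a black grip bar across it, 14 mm wide, 56 mm long, its top 95 mm above the bench; the bar lies along the pointer's direction.
- dial_pointer (a point): tip of the white pointer of the dial, 40 mm from the dial's axis; a white line runs from the axis over this end of the grip bar to it.
- set_mark (a point): where the pointer's tip should stand: 40 mm from the dial's axis, at the inner end of the fixed red marker (7 mm wide, 18 mm long, 5 mm high, T-shaped) which sits on the controller's face beside the dial.
- tin: bystander: polish tin with a red band, 68 mm wide, 42 mm high; origin at the centre of its underside.
- brass_knob: bystander: round brass knob, 40 mm wide, 38 mm high, not the pull; origin at the centre of its underside.
- brush: bystander: wooden hand brush 38 x 150 x 36 mm; origin at the centre of its underside, long axis y.
- hammer: bystander: hammer lying on the bench, along its x.
- sanding_roll: bystander: reddish-brown abrasive roll, a ring 60 mm wide, 40 mm high, standing on end; origin at the centre of its underside.

How it is judged:
By the outcome, as a careful person would: the job done as asked, in the order asked, and still so for the second after the job is handed in, with the robot touching nothing.
It also fails if it takes over 61 s, if anything falls off the work surface, if the arm or the gripper's body presses on something with over 40 N, if the wrist force passes 120 N, or if a joint passes its speed limit or range.

## Working session

There is one attempt and no reset: what is moved stays moved. The work goes in short steps, Python scripts to look and compute and a tool call to move; the robot and the scene stay as the last step left them, time stands still between calls to the robot, and variables do not carry over. Pictures are saved under pics/ and viewed, at most 10 in all, crops included, and the job is handed in when it is done.

Besides the shell and the picture viewer there is one more tool, called after "Request:" by a JSON object that holds its "method" and its "body". apply_moves: Moves the arm, as the interface text tells. Its arguments: {"type":"object","properties":{"delta_pos":{"type":"array"},"twist":{"type":"array"},"gripper":{"type":"number"},"squeeze":{"type":"number"}},"required":["delta_pos","twist"]}

```bash
mkdir -p pics
cat > h.py <<'E'
import numpy as np, cv2
from plant import robot
def cam(n):
    c=robot.read_camera(n); c['f']=c['frame'].shape[0]/2/np.tan(np.radians(c['vertical_fov'])/2); return c
def ray(c,uv,z):
    R=np.array(c['R']);t=np.array(c['t']);o=-R.T@t
    d=R.T@np.array([(uv[0]-c['cx'])/c['f'],(uv[1]-c['cy'])/c['f'],1.]); return o+d*(z-o[2])/d[2]
def proj(c,X):
    p=np.array(c['R'])@np.array(X)+np.array(c['t']); return c['f']*p[:2]/p[2]+[c['cx'],c['cy']]
E
python3 - <<'E'
from h import *
for n in ('scene','top'):
    c=cam(n); cv2.imwrite(f'pics/{n}0.png',c['frame'][:,:,::-1]); np.save(n+'0.npy',c,allow_pickle=True)
    print(n,c['f'],c['cx'],c['cy'],-np.array(c['R']).T@np.array(c['t']),c['R'])
print(robot.tips_ahead,robot.read_state())
E
```

```text
scene 390.21549391321827 280.9568438705894 213.70981749815755 [ 0.96287443 -0.23528709  0.78089626] [[ 0.48832634  0.87263449  0.00681404]
 [ 0.72034307 -0.39867191 -0.56759718]
 [-0.49258832  0.2820811  -0.82327821]]
top 450.24080844148153 277.4566182851982 212.54947879962745 [0.4556427  0.0028416  1.09965932] [[-0.01820879 -0.99973107  0.01436088]
 [-0.99502951  0.016713   -0.09816801]
 [ 0.09790159 -0.01607702 -0.99506623]]
0.025 {'t': 0.1, 'q': array([-1.19342445e+00,  1.31068196e-01,  1.48915089e+00,  1.45904480e-05,
        1.52298675e+00, -8.54170653e-02]), 'dq': array([-0.00015746, -0.00188547, -0.00074628,  0.00010669, -0.00135325,
        0.00054095]), 'joint_torque': array([ 3.38916198e-04, -5.61340320e+01, -4.93094230e+01,  7.70889991e-02,
        2.91180576e-02, -7.62799164e-05]), 'tool_pos': array([ 0.26771331, -0.53645149,  0.24271343]), 'orientation': array([-3.05630617e+00, -7.20109707e-01,  3.45767916e-04]), 'force': array([0.1876033 , 0.17097067, 0.18976761]), 'wrist_torque': array([0.02419881, 0.01028242, 0.0180096 ]), 'gripper_force': 0.0, 'opening': 0.09298380894607662}
```

View pics/top0.png

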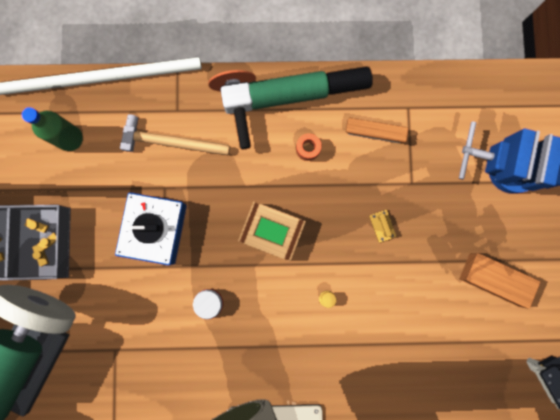

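View pics/scene0.png

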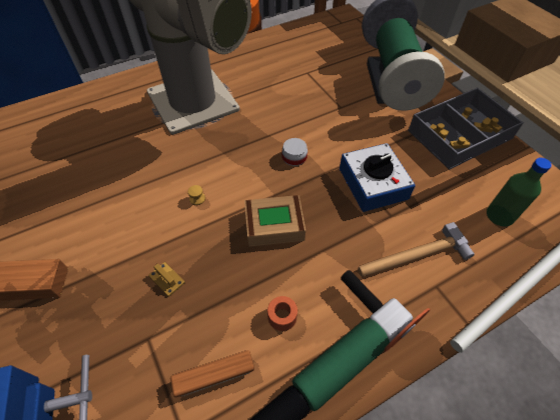

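The top view shows the pull at about (383,226), the block with its green recess at (271,231), the dial at (150,228) and the red mark at (144,206). The scene view shows the pull at (166,279), the block at (275,220) and the dial at (378,167). Next I'll measure these and view enlarged crops.

Run:
```python
from h import *
c={n:np.load(n+'0.npy',allow_pickle=True).item() for n in('top','scene')}
t=c['top']['frame'];s=c['scene']['frame']
def cr(f,x,y,w,h,k): return cv2.resize(f[y:y+h,x:x+w],None,fx=k,fy=k,interpolation=cv2.INTER_CUBIC)
a=np.hstack([cr(t,110,185,80,80,5),cr(t,358,202,50,50,8)[:400,:400]])
b=np.hstack([cr(s,338,140,80,40,5),cr(s,145,260,40,40,5),cr(t,240,200,66,66,3)[:200,:200].copy().__getitem__((slice(0,198),slice(0,198)))[:198] if 0 else cv2.resize(t[198:264,240:306],(200,200),interpolation=cv2.INTER_CUBIC)])
cv2.imwrite('pics/crops.png',np.vstack([a,b])[:,:,::-1])
def blob(f,lo,hi,box):
    m=cv2.inRange(cv2.cvtColor(f,cv2.COLOR_RGB2HSV),lo,hi);k=np.zeros_like(m);x,y,w,h=box;k[y:y+h,x:x+w]=m[y:y+h,x:x+w]
    n,l,st,ce=cv2.connectedComponentsWithStats(k);i=1+st[1:,4].argmax();ct=np.argwhere(l==i)[:,::-1].astype(np.float32)
    return ct
for nm,lo,hi,boxes,z in [('green',(45,100,40),(80,255,255),{'top':(240,200,66,66),'scene':(240,190,70,60)},.042),
  ('brass',(20,120,60),(34,255,255),{'top':(358,202,50,50),'scene':(140,255,50,45)},.02),
  ('red',(0,150,80),(6,255,255),{'top':(125,190,45,30),'scene':(380,165,30,30)},.063),
  ('red2',(172,150,80),(180,255,255),{'top':(125,190,45,30),'scene':(380,165,30,30)},.063),
  ('face',(0,0,120),(180,60,255),{'top':(110,185,80,85),'scene':(335,140,80,75)},.06)]:
  for n in c:
    try:
      p=blob(c[n]['frame'],lo,hi,boxes[n]); w=np.array([ray(c[n],q,z)[:2] for q in p],np.float32)
      r=cv2.minAreaRect(w); print(nm,n,len(p),p.mean(0),w.mean(0),r, )
    except ValueError: print(nm,n,'none')
```

```text
green top 557 [271.12927 230.89407] [0.5166423  0.00141808] ((0.5166648030281067, 0.0014325901865959167), (0.06951190531253815, 0.04460371658205986), 67.92631530761719)
green scene 494 [273.9737  215.41498] [0.5170785  0.00162405] ((0.5167432427406311, 0.0016555562615394592), (0.06969383358955383, 0.045098431408405304), 68.05782318115234)
brass top 277 [380.8881  227.28159] [ 0.52203393 -0.2632161 ] ((0.5235781669616699, -0.2632382810115814), (0.06526738405227661, 0.03228367120027542), 16.326950073242188)
brass scene none
red top 12 [143.41667 205.16667] [0.57995015 0.29509205] ((0.579162061214447, 0.2960411608219147), (0.011678776703774929, 0.004595418926328421), 0.6166684627532959)
red scene 21 [394.9524  180.04762] [0.57983184 0.29584536] ((0.5794252157211304, 0.2951160669326782), (0.01575450599193573, 0.009791447781026363), 25.0904483795166)
red2 top none
red2 scene none
face top 2718 [147.54231 228.5585 ] [0.5261111  0.28585413] ((0.5271515846252441, 0.285640686750412), (0.12826845049858093, 0.15065103769302368), 79.00688934326172)
face scene 1481 [378.22754 169.54355] [0.53106815 0.28377   ] ((0.5270801186561584, 0.28460848331451416), (0.12417042255401611, 0.14211295545101166), 78.8832015991211)
```

View pics/crops.png

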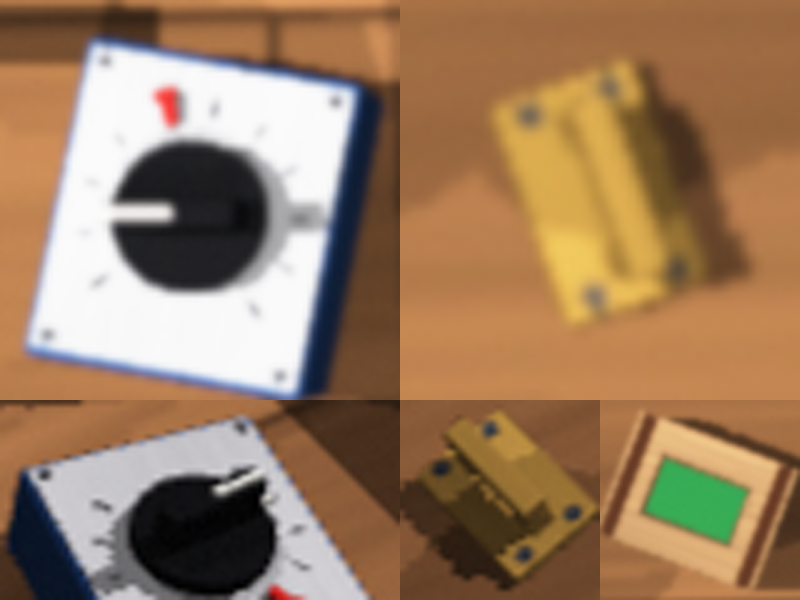

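The crops show the white pointer pointing left in the top view (tip near crop (112,212)). The red mark's inner end is at (173,124). The pull's plate corners are at about (495,105), (632,58), (705,274) and (570,325), and its bar runs from (597,98) to (648,274).

Run:
```python
from h import *
c={n:np.load(n+'0.npy',allow_pickle=True).item() for n in('top','scene')}
T=c['top'];S=c['scene']
W=lambda cm,x0,y0,k,p,z: ray(cm,((p[0]+.5)/k-.5+x0,(p[1]+.5)/k-.5+y0),z)[:2]
P=[W(T,358,202,8,(x-400,y),.008) for x,y in[(495,105),(632,58),(705,274),(570,325)]]
print('plate',np.mean(P,0),[np.linalg.norm(P[i]-P[i-1]) for i in range(4)],[np.degrees(np.arctan2(*(P[a]-P[b])[::-1])) for a,b in((0,3),(1,2))])
B=[W(T,358,202,8,(x-400,y),.034) for x,y in[(597,98),(648,274)]]
print('bar',np.mean(B,0),np.linalg.norm(B[0]-B[1]),np.degrees(np.arctan2(*(B[0]-B[1])[::-1])))
Q=[W(S,145,260,5,(x-400,y-400),.008) for x,y in[(490,410),(600,512),(517,588),(420,475)]]
print('plateS',np.mean(Q,0),Q,[np.linalg.norm(Q[i]-Q[i-1]) for i in range(4)])
print('barS',W(S,145,260,5,(97,68),.034))
ax=np.array([.527,.2853])
d=lambda v:np.degrees(np.arctan2(v[1],v[0]))
for nm,cm,a,p,zz in[('ptr',T,(110,185,5),(112,212),(.068,.095)),('ptrS',S,(338,140,5),(260,470-400),(.068,.095)),('ptrmid',T,(110,185,5),(173,212),(.095,)),('mark in',T,(110,185,5),(173,124),(.062,)),('mark out',T,(110,185,5),(166,93),(.062,)),('markS in',S,(338,140,5),(272,190),(.062,))]:
  for z in zz:
    w=W(cm,*a,p,z); print(nm,z,w,np.linalg.norm(w-ax),d(w-ax))
# marker red pixels PCA scene
s=robot.read_state(); from scipy.spatial.transform import Rotation as R
print(R.from_rotvec(s['orientation']).as_matrix().round(4))
# disc centre from dark pixels (top z .071)
for n,b in(('top',(122,208,44,40)),('scene',(355,150,45,35))):
    f=c[n]['frame'];x,y,w,h=b;m=np.zeros(f.shape[:2],np.uint8);m[y:y+h,x:x+w]=(f[y:y+h,x:x+w].max(2)<60)*255
    ct=max(cv2.findContours(m,0,1)[0],key=cv2.contourArea)[:,0]
    print(n,cv2.minEnclosingCircle(np.array([ray(c[n],q,.071)[:2] for q in ct],np.float32)))
```

```text
plate [ 0.52742782 -0.27060673] [np.float64(0.07041386237932203), np.float64(0.04474086247428126), np.float64(0.06921475531361976), np.float64(0.044345048593425224)] [np.float64(16.7261289961343), np.float64(16.365035933860636)]
bar [ 0.52690766 -0.27071039] 0.05430193189767151 13.88627272490698
plateS [ 0.52850563 -0.27023862] [array([ 0.48592884, -0.26251275]), array([ 0.55555441, -0.23793846]), array([ 0.57114005, -0.28086153]), array([ 0.50139919, -0.29964173])] [np.float64(0.04022304331712198), np.float64(0.07383505490310262), np.float64(0.04566511008518833), np.float64(0.072225227364226)]
barS [ 0.52946437 -0.26825375]
ptr 0.068 [0.52955489 0.31910799] 0.03390438626434699 85.67834177187284
ptr 0.095 [0.5276205  0.31083084] 0.02553838206887661 88.607761141906
ptrS 0.068 [0.50869282 0.33434369] 0.05234917537602386 110.46975439074589
ptrS 0.095 [0.52589435 0.31276968] 0.02749191987930651 92.3049114573736
ptrmid 0.095 [0.52715396 0.28380184] 0.00150605241872749 -84.13237487484466
mark in 0.062 [0.57020277 0.29346678] 0.043967897691895984 10.704520543311391
mark out 0.062 [0.58466797 0.29684258] 0.05881178475190114 11.318514512010767
markS in 0.062 [0.5698781  0.29517674] 0.044000925997107664 12.971511603082314
[[ 8.948e-01  4.464e-01 -6.000e-04]
 [ 4.464e-01 -8.948e-01  1.500e-03]
 [ 2.000e-04 -1.600e-03 -1.000e+00]]
top ((0.5273962020874023, 0.2823042571544647), 0.033435799181461334)
scene ((0.5333624482154846, 0.2869114279747009), 0.04393163323402405)
```

Request:
{"method": "apply_moves", "body": {"delta_pos": [[4.4,-1.5,0.5],[4.4,-1.5,0.5],[4.4,-1.5,0.5],[4.4,-1.5,0.5],[4.4,-1.5,0.5],[4.4,-1.5,0.5],[4.4,-1.5,0.5],[4.4,-1.5,0.5]], "twist": [0,0,0,0,0,0,0,0], "gripper": 4}}

```text
t: 1.1
tool_pos: [0.53, -0.271, 0.203]
orientation: [-3.057, -0.72, 0.001]
force: [0.8, 0.2, -0.2]
opening: 0.0401
gripper_force: 0.0
```

```bash
cat >> h.py <<'E'
from scipy.spatial.transform import Rotation as Ro
def go(x,y,z,deg,say=True):
    s=robot.read_state(); M=Ro.from_rotvec(s['orientation']).as_matrix()
    th=np.degrees(np.arctan2(M[1,0],M[0,0])); d=M.T@(np.array([x,y,z])-s['tool_pos'])
    tw=-np.radians((deg-th+180)%360-180)
    print('t',round(s['t'],2),'pos',s['tool_pos'].round(4),'th',th.round(2),'tool cm',(d*100).round(2),'twist',tw.round(3),'q6',s['q'][5].round(2),'F',s['force'].round(1),'open',round(s['opening'],4),'gf',round(s['gripper_force'],1))
E
python3 -c "
from h import *
go(.5275,-.2705,.1,16.5)"
```

```text
t 1.1 pos [ 0.53  -0.271  0.203] th 26.52 tool cm [-0.2  -0.15 10.3 ] twist 0.175 q6 0.55 F [ 0.8  0.2 -0.2] open 0.0401 gf 0.0
```

Request:
{"method": "apply_moves", "body": {"delta_pos": [[-0.2,-0.15,3],[0,0,4],[0,0,4],[0,0,2.3],[0,0,0]], "twist": [0.175,0,0,0,0]}}

```text
t: 1.72
tool_pos: [0.5248, -0.2706, 0.0677]
orientation: [-3.105, -0.45, 0.007]
force: [0.9, -0.2, -0.3]
opening: 0.0398
gripper_force: 0.0
```

Run:
```python
from h import *
go(.5275,-.2705,.038,16.5)
a=cam('top')['frame'][150:300,300:450];b=cam('scene')['frame'][200:350,100:250]
cv2.imwrite('pics/pre.png',np.hstack([cv2.resize(i,(400,400),interpolation=2) for i in(a,b)])[:,:,::-1])
```

```text
t 1.73 pos [ 0.5248 -0.2706  0.0677] th 16.49 tool cm [0.27 0.08 2.97] twist -0.0 q6 0.72 F [ 0.9 -0.2 -0.3] open 0.0398 gf 0.0
```

View pics/pre.png

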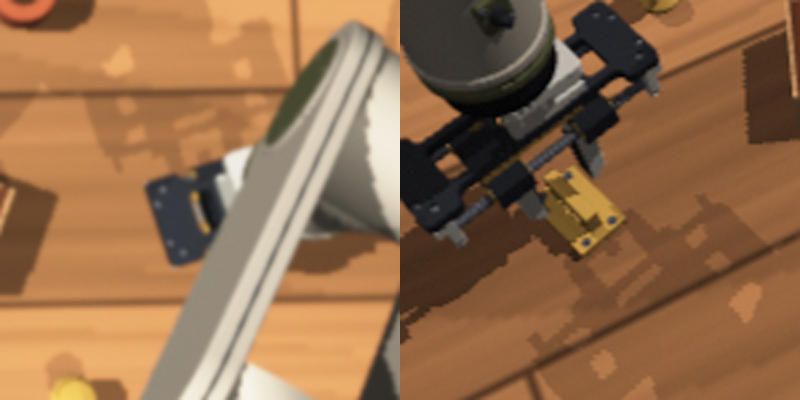

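The scene crop shows the fingers straddling the handle bar (at about (575,200)) with no contact. I'll descend and grip.

Request:
{"method": "apply_moves", "body": {"delta_pos": [[0.27,0.08,1],[0,0,1],[0,0,0.9],[0,0,0]], "twist": [0,0,0,0]}}

```text
t: 2.33
tool_pos: [0.5288, -0.2714, 0.0403]
orientation: [-3.108, -0.45, 0.003]
force: [-0.3, 0.1, 1.2]
opening: 0.0399
gripper_force: 0.0
```

Request:
{"method": "apply_moves", "body": {"delta_pos": [[0,0,0],[0,0,0],[0,0,0],[0,0,0],[0,0,0],[0,0,0]], "twist": [0,0,0,0,0,0], "gripper": 0.4, "squeeze": 40}}

```text
t: 3.08
tool_pos: [0.5298, -0.2716, 0.042]
orientation: [-3.109, -0.451, -0.0]
force: [-0.3, 4.3, 6.4]
opening: 0.0115
gripper_force: 40.0
```

```bash
python3 -c "
from h import *
go(.5275,-.2705,.16,16.5)"
```

```text
t 3.08 pos [ 0.5298 -0.2716  0.042 ] th 16.49 tool cm [ -0.19  -0.17 -11.8 ] twist -0.0 q6 0.72 F [-0.3  4.3  6.4] open 0.0115 gf 40.0
```

Request:
{"method": "apply_moves", "body": {"delta_pos": [[0,0,-2],[0,0,-5],[0,0,-5],[0,0,0],[0,0,0]], "twist": [0,0,0,0,0]}}

```text
t: 3.7
tool_pos: [0.5292, -0.2719, 0.1613]
orientation: [-3.109, -0.45, 0.001]
force: [0.5, 1.2, -4.7]
opening: 0.0116
gripper_force: 40.0
```

```bash
python3 -c "
from h import *
go(.5168,.0015,.16,68)"
```

```text
t 3.7 pos [ 0.5292 -0.2719  0.1613] th 16.48 tool cm [  6.57 -26.57   0.13] twist -0.899 q6 0.72 F [ 0.5  1.2 -4.7] open 0.0116 gf 40.0
```

Request:
{"method": "apply_moves", "body": {"delta_pos": [[1.3,-5.3,0],[1.3,-5.3,0],[1.3,-5.3,0],[1.3,-5.3,0],[1.3,-5.3,0],[0,0,0]], "twist": [0,0,0,0,0,0]}}

```text
t: 4.45
tool_pos: [0.5147, 0.0042, 0.159]
orientation: [-3.106, -0.458, 0.007]
force: [0.4, -1.6, -3.9]
opening: 0.0115
gripper_force: 40.0
```

Request:
{"method": "apply_moves", "body": {"delta_pos": [[0,0,0],[0,0,0],[0,0,0],[0,0,0],[0,0,0],[0,0,0]], "twist": [-0.18,-0.18,-0.18,-0.18,-0.18,0]}}

```text
t: 5.2
tool_pos: [0.5157, -0.0002, 0.1598]
orientation: [-2.604, -1.755, 0.004]
force: [-0.2, -1.1, -3.8]
opening: 0.0112
gripper_force: 40.0
```

```bash
python3 -c "
from h import *
go(.5168,.0015,.1,68)"
```

```text
t 5.2 pos [ 5.157e-01 -2.000e-04  1.598e-01] th 67.95 tool cm [0.21 0.06 5.98] twist -0.001 q6 0.29 F [-0.2 -1.1 -3.8] open 0.0112 gf 40.0
```

Request:
{"method": "apply_moves", "body": {"delta_pos": [[0.2,0.05,3],[0,0,3],[0,0,0],[0,0,0]], "twist": [0,0,0,0]}}

```text
t: 5.7
tool_pos: [0.5182, 0.002, 0.1022]
orientation: [2.606, 1.755, -0.0]
force: [0.1, -0.0, -2.5]
opening: 0.0115
gripper_force: 40.0
```

Run:
```python
from h import *
go(.5168,.0015,.084,68)
c=cam('scene');np.save('s1.npy',c,allow_pickle=True)
b=c['frame'][165:255,225:335]
cv2.imwrite('pics/mid.png',cv2.resize(b,None,fx=7,fy=6.6,interpolation=2)[:594,:,::-1])
```

```text
t 5.7 pos [0.5182 0.002  0.1022] th 67.93 tool cm [-0.1  -0.11  1.82] twist -0.001 q6 0.29 F [ 0.1 -0.  -2.5] open 0.0115 gf 40.0
```

View pics/mid.png

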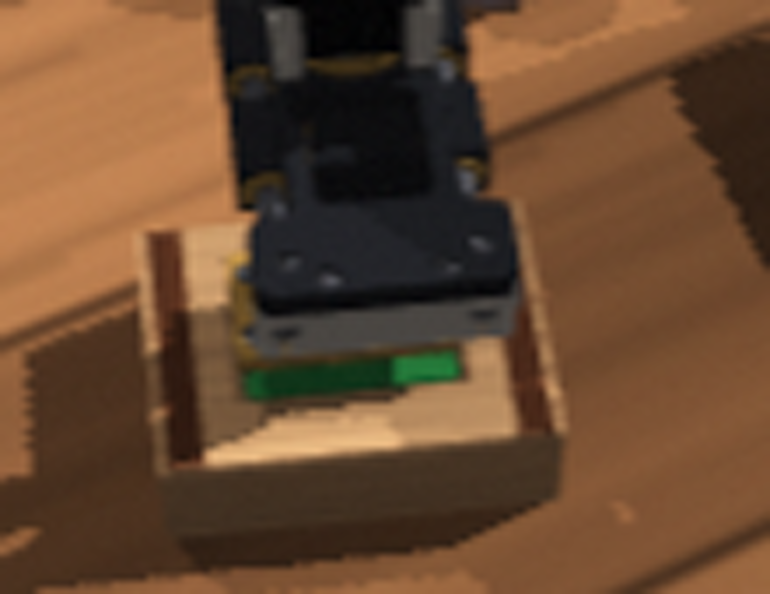

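Run:
```python
from h import *
c=np.load('s1.npy',allow_pickle=True).item()
u=np.array([np.cos(np.radians(67.93)),np.sin(np.radians(67.93))]);v=np.array([u[1],-u[0]])
for z in(.068,.060):
  for a,b in((-.035,-.0225),(-.035,.0225),(.035,.0225)):
    p=proj(c,[*(np.array([.5182,.002])+a*u+b*v),z]); print(z,a,b,p.round(1),((p-[225,165]+.5)*[7,6.6]).round(0))
f=c['frame'];hs=cv2.cvtColor(f,cv2.COLOR_RGB2HSV)
for r in range(203,224): print(r,[tuple(int(k) for k in hs[r,x]) for x in range(256,263)])
```

```text
0.068 -0.035 -0.0225 [257.8 202.6] [233. 251.]
0.068 -0.035 0.0225 [259.6 219. ] [246. 360.]
0.068 0.035 0.0225 [291.2 215.8] [467. 339.]
0.06 -0.035 -0.0225 [257.9 204.6] [234. 265.]
0.06 -0.035 0.0225 [259.8 221. ] [247. 373.]
0.06 0.035 0.0225 [291.1 217.8] [466. 352.]
203 [(15, 119, 200), (16, 128, 201), (17, 142, 198), (18, 148, 193), (17, 140, 131), (114, 32, 40), (115, 37, 41)]
204 [(15, 123, 187), (17, 144, 184), (19, 162, 194), (19, 156, 183), (18, 140, 118), (113, 28, 37), (108, 31, 41)]
205 [(15, 121, 203), (17, 140, 193), (18, 143, 157), (16, 88, 113), (14, 50, 66), (114, 34, 38), (114, 32, 40)]
206 [(15, 120, 209), (17, 138, 190), (17, 118, 127), (120, 7, 75), (113, 19, 54), (120, 30, 34), (115, 36, 42)]
207 [(15, 120, 200), (16, 139, 171), (17, 150, 117), (17, 88, 67), (0, 12, 43), (120, 32, 40), (110, 36, 42)]
208 [(15, 120, 195), (16, 133, 157), (18, 161, 108), (18, 167, 99), (18, 150, 75), (15, 51, 40), (110, 41, 37)]
209 [(15, 119, 201), (15, 129, 156), (18, 159, 101), (18, 168, 102), (18, 163, 80), (15, 113, 36), (120, 32, 24)]
210 [(15, 118, 207), (15, 128, 164), 
[... 827 characters left out ...]
16, 65, 82), (19, 26, 78)]
218 [(14, 125, 108), (14, 123, 102), (16, 140, 93), (18, 159, 101), (18, 167, 107), (18, 129, 97), (17, 60, 81)]
219 [(14, 126, 115), (14, 123, 108), (15, 130, 92), (17, 156, 85), (19, 166, 86), (18, 153, 80), (18, 122, 71)]
220 [(15, 128, 120), (15, 126, 111), (15, 135, 89), (17, 161, 68), (18, 162, 66), (18, 166, 63), (18, 167, 67)]
221 [(15, 129, 119), (14, 125, 114), (14, 129, 95), (20, 121, 63), (45, 125, 49), (58, 133, 65), (57, 130, 63)]
222 [(14, 123, 116), (14, 126, 111), (14, 125, 96), (27, 101, 68), (61, 127, 70), (68, 181, 76), (68, 180, 65)]
223 [(15, 125, 120), (15, 126, 121), (15, 125, 102), (24, 107, 67), (61, 129, 71), (67, 174, 79), (68, 178, 66)]
```

The crop shows the pull level over the recess. The plate's left edge is about 1 px left of where the TCP predicts, so the pull sits about 2 mm back along tool x. I'll correct for this and lower it.

Request:
{"method": "apply_moves", "body": {"delta_pos": [[0.1,-0.1,0.4],[0,0,0.4],[0,0,0.4],[0,0,0.3],[0,0,0.2],[0,0,0]], "twist": [0,0,0,0,0,0]}}

```text
t: 6.5
tool_pos: [0.5173, 0.0036, 0.0844]
orientation: [-2.603, -1.758, 0.001]
force: [0.6, -0.7, -4.1]
opening: 0.0117
gripper_force: 40.0
```

```bash
python3 -c "
from h import *
go(.5168+.0007,.0015+.0018,.079,68)"
```

```text
t 6.5 pos [0.5173 0.0036 0.0844] th 68.05 tool cm [-0.02  0.03  0.54] twist 0.001 q6 0.29 F [ 0.6 -0.7 -4.1] open 0.0117 gf 40.0
```

Request:
{"method": "apply_moves", "body": {"delta_pos": [[0,0,0.2],[0,0,0.2],[0,0,0.2],[0,0,0],[0,0,0]], "twist": [0,0,0,0,0]}}

```text
t: 7.12
tool_pos: [0.5177, 0.0036, 0.0789]
orientation: [2.603, 1.758, 0.001]
force: [-3.2, 0.3, 4.8]
opening: 0.0119
gripper_force: 40.0
```

```bash
python3 -c "
from h import *
go(.5168+.0007,.0015+.0018,.079,68)"
```

```text
t 7.12 pos [0.5177 0.0036 0.0789] th 68.06 tool cm [-0.04 -0.   -0.01] twist 0.001 q6 0.29 F [-3.2  0.3  4.8] open 0.0119 gf 40.0
```

Request:
{"method": "apply_moves", "body": {"delta_pos": [[0,0,0.15],[0,0,0.15],[0,0,0],[0,0,0]], "twist": [0,0,0,0]}}

```text
t: 7.62
tool_pos: [0.518, 0.0036, 0.0787]
orientation: [2.603, 1.758, 0.001]
force: [-16.1, 1.4, 31.9]
opening: 0.0116
gripper_force: 40.0
```

Request:
{"method": "apply_moves", "body": {"delta_pos": [[0,0,-0.15],[0,0,-0.1],[0,0,0]], "twist": [0,0,0]}}

```text
t: 8.0
tool_pos: [0.5177, 0.0036, 0.0789]
orientation: [2.603, 1.758, 0.001]
force: [-4.6, 0.7, 9.7]
opening: 0.0119
gripper_force: 40.0
```

Request:
{"method": "apply_moves", "body": {"delta_pos": [[0,0,0],[0,0,0],[0,0,0],[0,0,0]], "twist": [0,0,0,0], "gripper": 4}}

```text
t: 8.5
tool_pos: [0.5174, 0.0036, 0.078]
orientation: [-2.604, -1.758, 0.0]
force: [0.3, 1.0, 0.1]
opening: 0.0398
gripper_force: 0.0
```

Request:
{"method": "apply_moves", "body": {"delta_pos": [[0,0,-1],[0,0,-3],[0,0,-5],[0,0,0],[0,0,0]], "twist": [0,0,0,0,0]}}

```text
t: 9.12
tool_pos: [0.5176, 0.0036, 0.1685]
orientation: [2.603, 1.758, 0.001]
force: [0.0, -0.4, -0.2]
opening: 0.0402
gripper_force: 0.0
```

```bash
python3 -c "
from h import *
go(.527,.2853,.165,90)
c=cam('scene');np.save('s2.npy',c,allow_pickle=True)
b=c['frame'][165:255,225:335]
cv2.imwrite('pics/seated.png',cv2.resize(b,None,fx=7,fy=6.6,interpolation=2)[:594,:,::-1])"
```

```text
t 9.12 pos [0.5176 0.0036 0.1685] th 68.06 tool cm [26.48 -9.65  0.35] twist -0.383 q6 0.29 F [ 0.  -0.4 -0.2] open 0.0402 gf 0.0
```

View pics/seated.png

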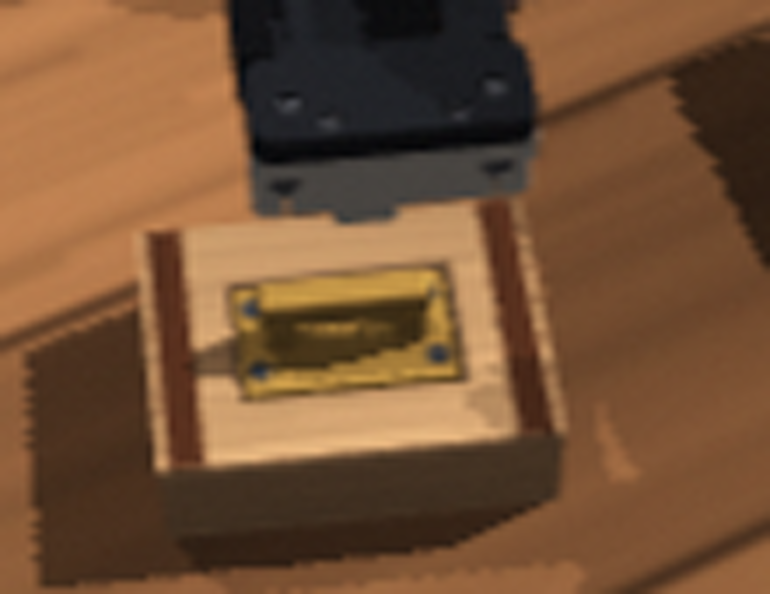

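The pull is seated flush in the recess, with brass from about (235,280) to (460,380). Next is the dial.

Request:
{"method": "apply_moves", "body": {"delta_pos": [[5.3,-1.93,0],[5.3,-1.93,0],[5.3,-1.93,0],[5.3,-1.93,0],[5.3,-1.93,0],[0,0,0]], "twist": [0,0,0,0,0,0], "gripper": 4.5}}

```text
t: 9.93
tool_pos: [0.5252, 0.2888, 0.166]
orientation: [-2.599, -1.763, 0.004]
force: [-0.2, 0.3, -0.1]
opening: 0.045
gripper_force: 0.0
```

Request:
{"method": "apply_moves", "body": {"delta_pos": [[0,0,0],[0,0,0],[0,0,0],[0,0,0]], "twist": [-0.17,-0.17,-0.03,0]}}

```text
t: 10.42
tool_pos: [0.5267, 0.2847, 0.1674]
orientation: [-2.24, -2.203, 0.002]
force: [0.5, 1.7, 0.1]
opening: 0.045
gripper_force: 0.0
```

```bash
python3 -c "
from h import *
go(.527,.2853,.101,89.5)"
```

```text
t 10.43 pos [0.5267 0.2847 0.1674] th 89.05 tool cm [0.07 0.04 6.64] twist -0.008 q6 0.43 F [0.5 1.7 0.1] open 0.045 gf 0.0
```

Request:
{"method": "apply_moves", "body": {"delta_pos": [[0.05,0.04,2.5],[0,0,2.2],[0,0,1.3],[0,0,0.6],[0,0,0],[0,0,0]], "twist": [0,0,0,0,0,0]}}

```text
t: 11.18
tool_pos: [0.528, 0.2862, 0.1032]
orientation: [2.236, 2.206, 0.002]
force: [0.5, -0.3, 0.2]
opening: 0.0449
gripper_force: 0.0
```

Request:
{"method": "apply_moves", "body": {"delta_pos": [[0,0,0],[0,0,0],[0,0,0],[0,0,0],[0,0,0],[0,0,0]], "twist": [0,0,0,0,0,0], "gripper": 0.8, "squeeze": 20}}

```text
t: 11.92
tool_pos: [0.5264, 0.286, 0.1022]
orientation: [-2.235, -2.206, 0.002]
force: [-5.1, -0.1, 4.7]
opening: 0.0136
gripper_force: 20.0
```

```bash
python3 -c "
from h import *
go(.527,.2853,.101,11.5)"
```

```text
t 11.93 pos [0.5264 0.286  0.1022] th 89.26 tool cm [-0.07  0.06  0.12] twist 1.357 q6 0.42 F [-5.1 -0.1  4.7] open 0.0136 gf 20.0
```

Request:
{"method": "apply_moves", "body": {"delta_pos": [[0,0,0],[0,0,0],[0,0,0],[0,0,0],[0,0,0],[0,0,0],[0,0,0],[0,0,0]], "twist": [0.15,0.15,0.15,0.15,0.15,0.15,0.15,0]}}

```text
t: 12.92
tool_pos: [0.528, 0.2851, 0.1023]
orientation: [3.039, 0.789, 0.001]
force: [2.0, -4.4, 0.1]
opening: 0.0139
gripper_force: 20.0
```

Request:
{"method": "apply_moves", "body": {"delta_pos": [[0,0,0],[0,0,0],[0,0,0],[0,0,0]], "twist": [0.15,0.15,0,0]}}

```text
t: 13.42
tool_pos: [0.5281, 0.2846, 0.1023]
orientation: [3.122, 0.33, 0.001]
force: [3.0, -6.3, 0.9]
opening: 0.0135
gripper_force: 20.0
```

```bash
python3 -c "
from h import *
go(.527,.2853,.101,11.5)"
```

```text
t 13.43 pos [0.5281 0.2846 0.1023] th 12.06 tool cm [-0.1  -0.09  0.13] twist 0.01 q6 1.77 F [ 3.  -6.3  0.9] open 0.0135 gf 20.0
```

Now I'll release, raise and look.

Request:
{"method": "apply_moves", "body": {"delta_pos": [[0,0,0],[0,0,0],[0,0,0],[0,0,0]], "twist": [0,0,0,0], "gripper": 4.5}}

```text
t: 13.92
tool_pos: [0.5272, 0.2861, 0.1021]
orientation: [-3.124, -0.327, 0.0]
force: [-0.1, -0.2, -0.3]
opening: 0.0444
gripper_force: 0.0
```

Request:
{"method": "apply_moves", "body": {"delta_pos": [[0,0,-2],[0,0,-4],[-4,0,-4],[-5,0,0],[-5,0,0],[0,0,0],[0,0,0]], "twist": [0,0,0,0,0,0,0]}}

```text
t: 14.8
tool_pos: [0.3912, 0.2575, 0.2039]
orientation: [-3.124, -0.326, -0.005]
force: [0.8, -0.2, -0.1]
opening: 0.0449
gripper_force: 0.0
```

Run:
```python
from h import *
go(.527,.2853,.101,11.5)
T=cam('top');S=cam('scene');np.save('t3.npy',T,allow_pickle=True);np.save('s3.npy',S,allow_pickle=True)
cv2.imwrite('pics/dial.png',np.hstack([cv2.resize(i,(400,400),interpolation=2) for i in(T['frame'][185:265,110:190],S['frame'][130:210,335:415])])[:,:,::-1])
```

```text
t 14.8 pos [0.3912 0.2575 0.2039] th 11.93 tool cm [13.83  0.1  10.33] twist 0.007 q6 1.84 F [ 0.8 -0.2 -0.1] open 0.0449 gf 0.0
```

View pics/dial.png

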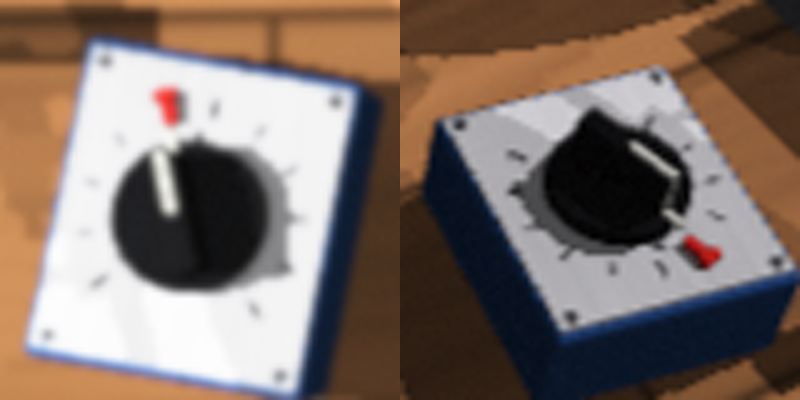

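In both views the pointer line looks aimed at the red mark: top (170,213)→(158,150) with the mark at (173,124), scene tip (685,226) with the mark at (690,240). I'll put a number on the angle.

Run:
```python
from h import *
T=np.load('t3.npy',allow_pickle=True).item();S=np.load('s3.npy',allow_pickle=True).item()
W=lambda cm,x0,y0,p,z: ray(cm,((p[0]+.5)/5-.5+x0,(p[1]+.5)/5-.5+y0),z)[:2]
d=lambda v:np.degrees(np.arctan2(v[1],v[0])).round(1); ax=np.array([.5270,.2853])
t=lambda p,z:W(T,110,185,p,z); s=lambda p,z:W(S,335,130,(p[0]-400,p[1]),z)
print('line top',d(t((158,150),.0955)-t((170,213),.0955)),t((170,213),.0955),'from ax',d(t((158,150),.0955)-ax))
print('line scene',d(s((677,175),.0955)-s((633,145),.0955)),s((633,145),.0955),'from ax',d(s((677,175),.0955)-ax))
for z in(.065,.071): print('tip top',d(t((175,143),z)-ax),'tip scene',s((685,226),z),d(s((685,226),z)-ax),np.linalg.norm(s((685,226),z)-ax))
for n,c,b in(('top',T,(135,198,20,14)),('scene',S,(385,170,20,20))):
    f=c['frame'].astype(int);x,y,w,h=b;g=f[y:y+h,x:x+w];m=np.clip(g[...,0]-np.maximum(g[...,1],g[...,2])-40,0,None).astype(float)
    v,u=np.mgrid[y:y+h,x:x+w];ce=((m*u).sum()/m.sum(),(m*v).sum()/m.sum());w_=ray(c,ce,.0625)[:2]
    # same-weights principal axis in world
    P=np.array([ray(c,q,.0625)[:2] for q in zip(u.ravel(),v.ravel())]);C=np.cov(P.T,aweights=m.ravel());e=np.linalg.eigh(C)[1][:,1]
    print(n,'mark',w_,d(w_-ax),np.linalg.norm(w_-ax),'axis',d(e*np.sign(e[0])))
```

```text
line top 11.3 [0.52669549 0.2849863 ] from ax 10.8
line scene 14.4 [0.52939783 0.2847999 ] from ax 12.2
tip top 10.5 tip scene [0.56413019 0.29761211] 18.3 0.039118272504845154
tip top 7.9 tip scene [0.56747211 0.29314582] 11.0 0.04122558234520732
top mark [0.57935575 0.29589783] 11.4 0.053417590557540424 axis 14.5
scene mark [0.57916778 0.29729879] 13.0 0.05352988655667946 axis 10.7
```

The pointer (about 11.5–12°) and the mark (about 12°) agree within measuring error. The pull is seated and the arm is clear, so I'm handing in.

```bash
python3 -c "
from plant import robot
print(robot.close_job())"
```

```text
the job is handed in; nothing more can be done
None
```

The job is handed in: the pull is pressed flush in the recess, the dial pointer stands at the red mark to within about 1 degree as measured, and the arm is clear; I moved none of the bystanders, though I took no final picture of them.

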